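# Unplug a coated cover and rack it

### The job

The yellow coated cover in the sloping stand still has its red masking plug wedged in the bore. Work the plug loose by rocking it from side to side across the slope, leaning it clearly over to each side at least twice before easing it out, and put it in the blue tray. Then slide the cover up out of its nest and stand it upright between the tines of a free slot in the rack, lowering it gently and leaving the blue cover in the rack undisturbed.

Things in the scene. Friction and masses are not known exactly. Their poses are not given: they have to be found in the camera images.
- stand: Fixed demasking stand: grey base 190 x 220 x 12 mm under an aluminium nest whose face leans back 42 deg from vertical. Origin: centre of the base's underside. The face looks along -x and up; y runs across the slope.
- nest_center (a point): Centre of the cover when it lies in the nest. The nest is open at the top and, 90 mm wide, behind the cover. Walls beside the rim and two dark lips (50 mm long, either side of the middle, 9 mm over the rim, 2.5 mm clear of the face) hold the cover, so it leaves only by sliding up the slope; it is clear of the lips after 60 mm.
- cover: Yellow coated round aluminium cover, 150 mm diameter, 12 mm thick, bore 57 mm, about 0.52 kg. Origin: centre of its underside (against the nest). At the start z points out of the slope along the plug (48 deg from vertical), x up the slope, y level across it. Its upper rim is free for a pinch across the thickness, with room for a finger behind.
- cover_center (a point): Centre of the yellow cover, at mid thickness (6 mm above its origin).
- plug: Red masking plug of firm silicone, 92 mm long, about 0.18 kg. Origin: centre of its foot; z along its axis to the handle. Tapered body 36 mm long (54 mm diameter at the foot, 60 mm at the top), then a flat-sided stem up to 78 mm from the foot, 22 mm thick along y, 28 mm along x, then a T bar 46 mm along x, 22 mm along y. At the start its axes are parallel to the cover's.
- plug_top (a point): Top end of the red plug, on its axis. The foot starts 6 mm below the cover's underside, wedged in the bore: a straight pull takes about 40 N, but rocking it 5 to 10 deg about the bore, with 10 to 20 N sideways on the stem and a light lift, walks it out. It hangs loose once lifted 15 to 18 mm.
- plug_mid (a point): Middle of the red plug, on its axis, 46 mm from its foot.
- tray: Fixed blue open tray, 150 mm (x) by 130 mm (y), 45 mm high, walls and floor 4 mm. Origin: centre of its underside. A small green plug (50 mm tall) stands in its +x +y corner. The cardboard-brown bin of the same size, with tape rolls in it, is not the tray; the two may change places.
- rack: Fixed steel rack, 200 mm along y, 130 mm along x. Origin: centre of its footprint, on the bench. Two rails along y, 90 mm apart, tops 30 mm high, carry covers standing on their rims, faces square to y. Three slots, 62 mm apart along y, each between round tines 116 mm high at both rails, 20 mm clear gap. A standing cover's top is 169 mm high.
- slot0 (a point): Where the centre of a cover standing in the slot at the rack's -y end comes: 94 mm above the bench. Taken by the blue cover.
- slot1 (a point): The same for the middle slot (free).
- slot2 (a point): The same for the slot at the rack's +y end (free).
- cover_b_center (a point): Centre of a blue cover of the same size, already standing in the rack (slot0).
Mind the look-alikes: they are no part of the job. What is shaped like the cover but purple is not meant.

How it is judged:
By the outcome, as a careful person would: the job done as asked, in the order asked, and still so for the second after the job is handed in, with the robot touching nothing.
It also fails if it takes over 61 s, if anything falls off the work surface, if the arm or the gripper's body presses on something with over 40 N, if the wrist force passes 120 N, or if a joint passes its speed limit or range.

### The arm

A 7-joint arm with a two-finger parallel gripper is mounted at the origin on the work surface. World frame = base frame: x ahead of the robot, y to its left, z up, the work surface at z = 0. Lengths are in m, angles in rad, forces in N, time in s.
With the tool pointing down it reaches from about 0.425 to 1.025 m from the base axis. Payload 3.6 kg.
Tool frame: the origin (TCP) lies on the front face of the gripper's body, between the roots of the fingers; the fingertips stand 73 mm ahead of it and the grasp point (between the pads) lies 54 mm ahead of it; z points along the fingers, y is the line along which they close (so a half turn about z gives the same grasp; the last joint's range is limited). The gripper opens to 85 mm and grips with 20 to 120 N. Pads are 22 mm wide; open, the fingers measure 114 mm over their backs; the gripper's body (76 mm by 85 mm) begins 54 mm behind the grasp point. The pads swing forward as they close: fully open they stand 13 mm farther back than shut.
Start: joints at [1.177, 0.591, 0.048, 1.609, -0.033, 0.943, -0.034], TCP at [0.214, -0.693, 0.304] pointing down, gripper open.
Joint ranges: [-2.69, 2.69], [-0.47, 2.24], [-1.27, 1.36], [0.19, 2.51], [-1.53, 4.68], [0.08, 2.07], [-3.09, 3.09]. Speed limits (rad/s): [2.57, 2.57, 3.14, 3.14, 3.14, 3.14, 3.14].

### API

Orientations are given as a unit quaternion [w, x, y, z].
In Python, from bench import * gives the robot as it stands.
- The arm moves only by the tool step_arm, never from a script. Its argument "commands" is a list of rows, each a list of 3 entries, a list of its own where there are three numbers: the closure, from -1 (fully open) to 1 (shut), then the shift along the world's x, y, z in cm, then the turn, a rotation vector about the world's x, y, z in degrees. In form: [[gripper, [x, y, z], [ax, ay, az]], ...]. A call has 1 to 12 rows; each row is the pose to reach, as a shift and turn from the pose commanded when the call began; what a row does not reach only later rows make up. A row lasts 1/8 s, in which the tool goes at most 62.5 mm and 10.7 degrees, less where a joint would pass 70% of its speed; a pose out of reach is approached as far as the arm can. A call with a gripper value outside its range is refused whole. The fingers move at their own pace and stop on an object; "grip_force" is the grip in N (left out, the last holds). Time passes only in rows, so rows that repeat a pose let the fingers close. It gives the time, the measured TCP pose, the force, the opening and the grip force at its end, in the units of the state.
- get_obs(): the state, without advancing time (a new reading comes with each control period).
- read_camera(name): name is "scene" or "side" or "wrist"; returns a dict with "frame" (480x640x3 uint8, blue, green, red), "vertical_fov" (degrees; the focal length in pixels is half the picture's height over the tangent of half this angle, whatever the lens; pixels are square), "cx", "cy" (the principal point, pixels), "dist" ([k1, k2, p1, p2, k3] as OpenCV has them; the pictures are not rectified), "view" (4x4, takes a point from world to camera coordinates); the wrist camera has in their place "mount" (4x4, takes a point from camera to tool coordinates, whose origin is the TCP and whose axes are the flange's). Camera axes: x right, y down, z forward; pixel columns grow to the right and rows downward; lengths in m; the calibration is good to about 2 mm. A picture is of the moment at which its call begins: read the wrist's pose just before it. There is no depth.
- finish_job(): hands the job in; it is judged then, once.
The state is a dict: "clock": time; "joint_pos": joint angles; "dq": joint speeds; "tau": joint torques, N m; "eef_pos": TCP position; "eef_rot": TCP orientation; "force": force on the tool from outside, world axes, zero at the start; "ft_torque": the same for the moment, N m; "width": opening from 0.0 (shut) to 1.0 (fully open); "grasp_force": force on a finger pad.
Only numpy, scipy, OpenCV 4.12 (cv2) and the standard library are available. Lean on these libraries where they do the work, as an engineer would, in place of code of your own. Each camera call takes 0.05 s, during which the arm holds its last target. There are 200 camera calls.

## Working session

There is one attempt and no reset: what is moved stays moved. The work goes in short steps, Python scripts to look and compute and a tool call to move; the robot and the scene stay as the last step left them, time stands still between calls to the robot, and variables do not carry over. Pictures are saved under pics/ and viewed, at most 10 in all, crops included, and the job is handed in when it is done.

Besides the shell and the picture viewer there is one more tool, called after "Call:" in YAML: its name, and indented under it one key for each argument. step_arm: Moves the arm, as the interface text tells. Its arguments: {"type":"object","properties":{"commands":{"type":"array"},"grip_force":{"type":"number"}},"required":["commands"]}

```bash
mkdir -p pics; ls; python3 - <<'E'
from bench import *
import cv2,pickle
o=get_obs();print(o)
d={n:read_camera(n) for n in("scene","side")}
pickle.dump(d,open('cam0.pkl','wb'))
for n in d:
    cv2.imwrite(f'pics/{n}0.png',d[n]["frame"]); print({k:v for k,v in d[n].items() if k!='frame'})
print(read_camera("wrist")["mount"])
E
```

```text
pics
{'clock': 0.0, 'joint_pos': array([ 1.17749415,  0.59210643,  0.04833498,  1.60983185, -0.03331398,
        0.9426655 , -0.0337127 ]), 'dq': array([-0.00012634,  0.00086792,  0.00063141,  0.00109553, -0.00080195,
        0.00070935, -0.00117882]), 'tau': array([-1.50840249e-03, -5.48680544e+01,  1.54698931e+00, -1.98121119e+01,
        9.57827404e-03,  8.64886155e-03, -1.58247559e-05]), 'eef_pos': array([ 0.21391842, -0.69203228,  0.30274724]), 'eef_rot': array([-1.07841797e-03,  9.88783000e-01,  1.49355159e-01, -2.30148577e-04]), 'force': array([ 0.13430138,  0.67969085, -0.08337227]), 'ft_torque': array([-0.04956651,  0.0166774 , -0.02152367]), 'grasp_force': 0.0, 'width': 0.9972835641736025}
{'vertical_fov': 50.585508766749264, 'cx': 315.22194949490165, 'cy': 232.7987261062739, 'dist': array([-0.13371844,  0.        ,  0.        ,  0.        ,  0.        ]), 'view': array([[-0.23659346,  0.97158294, -0.00708035,  0.04844063],
       [ 0.69475459,  0.16407879, -0.70028152, -0.2637644 ],
       [-0.67921984, -0.17060113, -0.71383167,  1.83794045],
       [ 0.        ,  0.        ,  0.        ,  1.        ]])}
{'vertical_fov': 43.304812121853914, 'cx': 317.1332385452201, 'cy': 240.76440704468837, 'dist': array([-0.04865665,  0.        ,  0.        ,  0.        ,  0.        ]), 'view': array([[-0.98246931, -0.18620243,  0.00909444,  0.45479514],
       [-0.147945  ,  0.74906965, -0.64576075,  0.09337694],
       [ 0.11342985, -0.63578559, -0.76348566,  1.44310492],
       [ 0.        ,  0.        ,  0.        ,  1.        ]])}
[[ 6.87282004e-04 -9.60099252e-01 -2.79658637e-01  7.04022407e-02]
 [ 9.99999577e-01  8.30703355e-04 -3.94323441e-04 -1.06737249e-03]
 [ 6.10903009e-04 -2.79658247e-01  9.60099417e-01 -6.99295603e-02]
 [ 0.00000000e+00  0.00000000e+00  0.00000000e+00  1.00000000e+00]]
```

View pics/scene0.png

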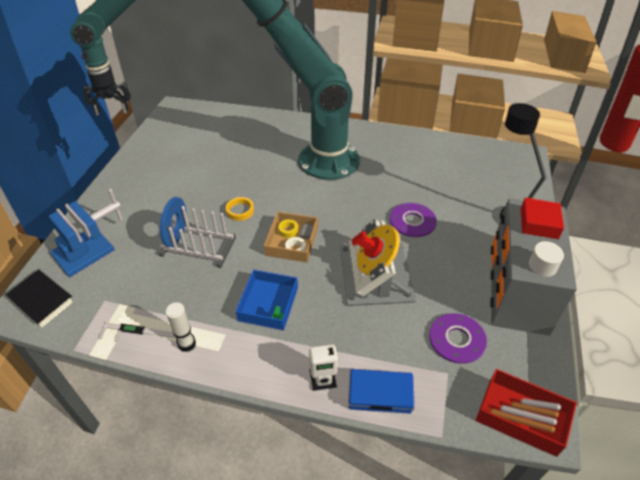

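View pics/side0.png

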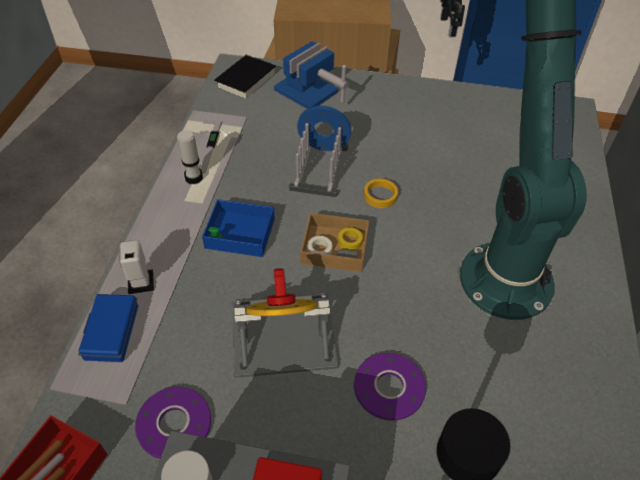

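The scene view shows the stand at about (378,265), blue tray (268,298), brown bin (292,236) and the rack (198,235) with the blue cover at its far -y end. In the side view the plug points up towards -y, so the stand's x axis is about world +y. Now for enlarged crops.

```bash
python3 - <<'E'
import cv2,pickle,numpy as np
d=pickle.load(open('cam0.pkl','rb'))
def c(n,x,y,w,h,s): return cv2.resize(d[n]["frame"][y:y+h,x:x+w],None,fx=s,fy=s,interpolation=cv2.INTER_CUBIC)
a=np.hstack([c("scene",330,205,100,110,4),c("side",225,260,100,110,4)])
cv2.imwrite('pics/stand.png',a)
b=np.hstack([c("scene",150,190,100,80,4),c("side",280,100,100,110,4)[:320] if 0 else c("side",275,115,100,80,4)])
cv2.imwrite('pics/rack.png',b)
E
```

```text
(no output)
```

View pics/stand.png

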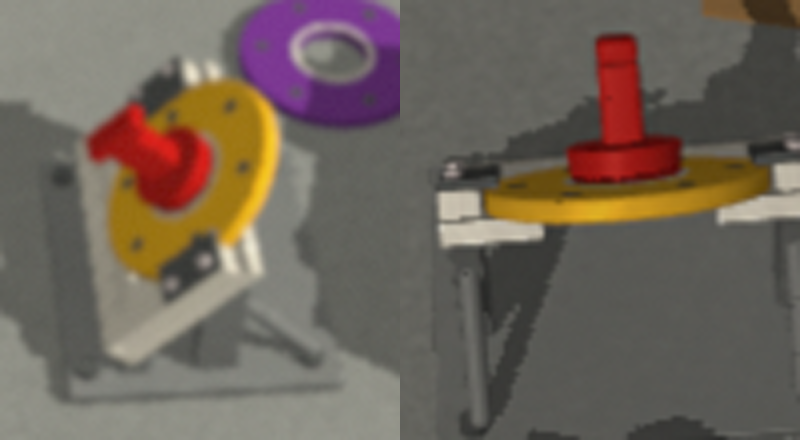

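View pics/rack.png

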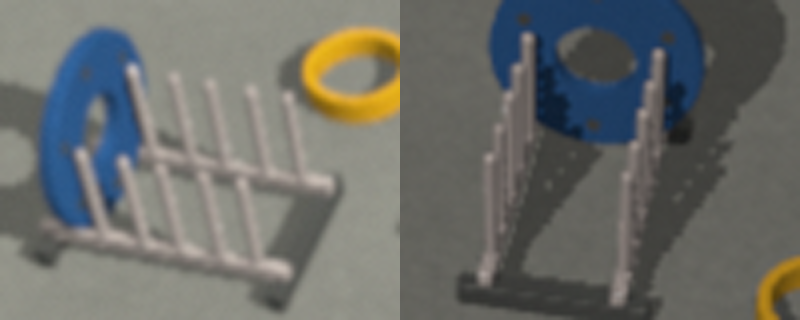

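The stand crop shows red plug, yellow cover, lips and walls clearly; the rack crop shows five visible tine tops on each rail (scene crop x 131–289 back and 82–242 front; side crop x 489–527 left and 626–659 right), middle and +y slots free. Now I fit the models.

```bash
cat > h.py <<'E'
import cv2,numpy as np
from scipy.spatial.transform import Rotation as R
def K(c):
    f=240/np.tan(np.radians(c["vertical_fov"]/2)); return np.array([[f,0,c["cx"]],[0,f,c["cy"]],[0,0,1.]])
def proj(c,P,V=None):
    V=c["view"] if V is None else V
    return cv2.projectPoints(np.asarray(P,float).reshape(-1,3),cv2.Rodrigues(V[:3,:3])[0],V[:3,3],K(c),c["dist"])[0][:,0]
S=4
def fill(m,uv,v=1):
    h=cv2.convexHull(((uv+0.5)*S*16-8).astype(np.int32)); cv2.fillConvexPoly(m,h,v,cv2.LINE_8,4)
t=np.linspace(0,2*np.pi,49)[:-1]
def disc(r,z): return np.c_[r*np.cos(t),r*np.sin(t),z+0*t]
def box(x,y,z0,z1): return np.array([[a*x/2,b*y/2,z] for a in(-1,1) for b in(-1,1) for z in(z0,z1)])
PLUG=[np.r_[disc(.027,0),disc(.03,.036)],box(.028,.022,.036,.078),box(.046,.022,.078,.092)]
def coverT(p):  # p: nest/cover origin xyz, yaw of stand
    s=np.radians(42)
    ex=np.array([np.sin(s),0,np.cos(s)]); ez=np.array([-np.cos(s),0,np.sin(s)])
    M=R.from_euler('z',p[3]).as_matrix()@np.c_[ex,[0,1,0],ez]
    return M,np.array(p[:3])
E
cat > fit.py <<'E'
from h import *
import pickle
from scipy.optimize import minimize,least_squares
d=pickle.load(open('cam0.pkl','rb'))
obs={}
for n,c in d.items():
    hsv=cv2.cvtColor(c["frame"],cv2.COLOR_BGR2HSV); H,s,v=cv2.split(hsv)
    win=np.zeros((480,640),bool); x,y,w,h=(335,210,90,100) if n=="scene" else(225,262,110,90); win[y:y+h,x:x+w]=1
    red=((H<9)|(H>172))&(s>150)&(v>60)&win; yel=(H>14)&(H<32)&(s>130)&(v>60)&win
    up=lambda m:cv2.resize(m.astype(np.uint8)*255,None,fx=S,fy=S,interpolation=cv2.INTER_CUBIC)>127
    obs[n]=(up(red),up(yel)); print(n,red.sum(),yel.sum())
def render(p,c):
    M,o=coverT(p); W=lambda P:np.asarray(P)@M.T+o
    lab=np.zeros((480*S,640*S),np.uint8)
    fill(lab,proj(c,W(np.r_[disc(.075,0),disc(.075,.012)])),2)
    for P in PLUG: fill(lab,proj(c,W(P-[0,0,.006])),1)
    return lab
def cost(p):
    e=0
    for n,c in d.items():
        l=render(p,c); r,y=obs[n]
        e+=np.sum((l==1)^r)/r.sum()+ .5*np.sum((l==2)&~y)/y.sum()+ .5*np.sum((l!=2)&y)/y.sum()
    return e
# init by triangulating plug blob centroids
def ray(c,uv):
    u=cv2.undistortPoints(np.float64([[uv]]),K(c),c["dist"])[0,0]; V=c["view"]; Rm=V[:3,:3]
    return -Rm.T@V[:3,3],Rm.T@np.r_[u,1]
A=np.zeros((3,3));b=np.zeros(3)
for n in d:
    yx=np.argwhere(obs[n][1]).mean(0)/S; o,k=ray(d[n],yx[::-1]); k/=np.linalg.norm(k);Q=np.eye(3)-np.outer(k,k);A+=Q;b+=Q@o
x0=np.linalg.solve(A,b); print("init",x0)
best=min((minimize(cost,[*x0,y0],method='Nelder-Mead',options=dict(initial_simplex=np.array([[*x0,y0]]+[np.r_[x0,y0]+np.eye(4)[i]*[.015,.015,.015,.2][i] for i in range(4)]),maxfev=250,xatol=1e-4)) for y0 in(1.2,1.7)),key=lambda r:r.fun)
p=best.x;print("cover origin,yaw",p,best.fun); M,o=coverT(p)
print("plug_top",o+M@[0,0,.086],"axis",M[:,2],"up",M[:,0])
out=[]
for n in d:
    l=render(p,d[n]); im=cv2.resize(d[n]["frame"],None,fx=S,fy=S)
    for v,col in((1,(255,255,0)),(2,(255,0,255))):
        cs,_=cv2.findContours((l==v).astype(np.uint8),0,2); cv2.drawContours(im,cs,-1,col,1)
    x,y=(330,205) if n=="scene" else(225,260); out.append(im[y*S:(y+110)*S,x*S:(x+100)*S])
cv2.imwrite('pics/ov.png',np.hstack(out))
# rack
sc=np.array([[131,70],[175,76],[210,82],[251,90],[289,95],[82,152],[124,160],[163,165],[205,175],[242,180]])/4+[150,190]
sd=np.array([[659,52],[650,83],[642,115],[634,148],[626,178],[527,37],[517,67],[507,95],[499,127],[489,157]])/4+[175,115]
def tines(q):
    ys=[-.062+q[3],-q[3],q[3],.062-q[3],.062+q[3]]
    L=np.array([[s*.045,y,.114] for s in(-1,1) for y in ys])
    return L@R.from_euler('z',q[2]).as_matrix().T+[q[0],q[1],0]
g=least_squares(lambda q:np.r_[proj(d["scene"],tines(q))-sc,proj(d["side"],tines(q))-sd].ravel(),[.5,-.4,0,.014],loss='soft_l1')
print("rack",g.x,np.abs(g.fun).mean(),np.abs(g.fun).max())
# tray
tc=np.array([[252,271],[298,277],[285,327],[238,311]]);ts=np.array([[274,207],[262,255],[205,244],[222,201]])
for n,q in(("scene",tc),("side",ts)):
    P=[]
    for uv in q:
        o,k=ray(d[n],uv); P.append(o+k*(.045-o[2])/k[2])
    print("tray",n,np.round(P,3)[:,:2].tolist(),np.mean(P,0))
E
python3 fit.py
```

```text
scene 459 1029
side 553 875
init [0.48657645 0.24686275 0.10945185]
cover origin,yaw [0.49260282 0.25018985 0.10073191 1.85347019] 1.35128920647992
plug_top [0.510429   0.1888158  0.15827714] axis [ 0.20728122 -0.71365169  0.66913061] up [-0.18663685  0.64257486  0.74314483]
rack [ 5.11520292e-01 -2.91306598e-01  2.21576390e-04  1.45448591e-02] 0.2750023683404311 0.8565523732247584
tray scene [[0.599, -0.085], [0.59, 0.045], [0.756, 0.056], [0.737, -0.078]] [ 0.67043047 -0.01553594  0.045     ]
tray side [[0.59, -0.083], [0.582, 0.074], [0.724, 0.068], [0.725, -0.078]] [ 0.65541426 -0.00497448  0.045     ]
```

View pics/ov.png

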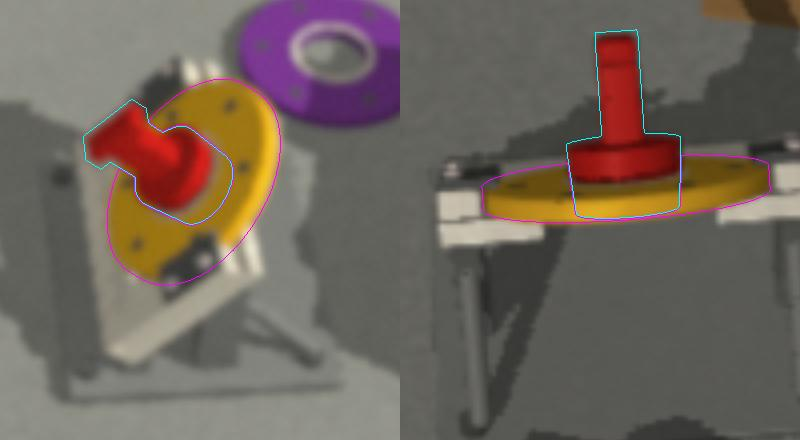

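The overlay shows that my rendering drew the hidden part of the plug body inside the bore, which biases the fit. I'll fix that and refit.

```bash
sed -i 's/^PLUG=\[np.r_\[disc(.027,0)/PLUG=[np.r_[disc(.0285,.018)/' h.py; python3 fit.py
```

```text
scene 459 1029
side 553 875
init [0.48657645 0.24686275 0.10945185]
cover origin,yaw [0.49261088 0.25083394 0.10066632 1.84858174] 0.558187269576468
plug_top [0.51013683 0.18937348 0.15821155] axis [ 0.2037901  -0.71465644  0.66913061] up [-0.18349343  0.64347955  0.74314483]
rack [ 5.11520292e-01 -2.91306598e-01  2.21576390e-04  1.45448591e-02] 0.2750023683404311 0.8565523732247584
tray scene [[0.599, -0.085], [0.59, 0.045], [0.756, 0.056], [0.737, -0.078]] [ 0.67043047 -0.01553594  0.045     ]
tray side [[0.59, -0.083], [0.582, 0.074], [0.724, 0.068], [0.725, -0.078]] [ 0.65541426 -0.00497448  0.045     ]
```

View pics/ov.png

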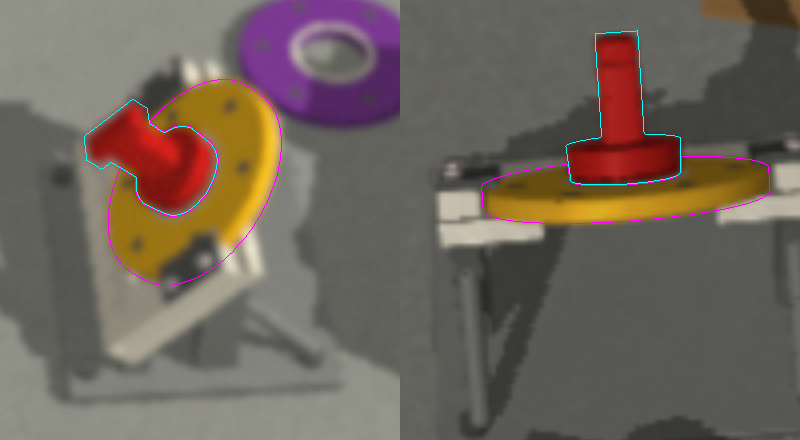

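The fit now lines up within about 1 px in both views: plug outline at scene (350–384, 230–258) and side (367–395, 268–306). Next I plan the approach.

```bash
cat > plan.py <<'E'
from h import *
from bench import *
P=np.array([0.4926,0.2508,0.1007,1.8486])
M,O=coverT(P); ex,ey,ez=M.T
def toolR(z,y): return np.c_[np.cross(y,z),y,z]
RP=toolR(-ez,-ey)      # plug grasp
RD=toolR(np.array([0,0,-1.]),np.array([np.cos(0.3),np.sin(0.3),0]))
def plugtcp(h,back=0.): return O+ez*(h+.054+back)   # h: grasp height above cover underside
def rel(p0,R0,p,Rm): return np.round((p-p0)*100,1).tolist(),np.round(R.from_matrix(Rm@R0.T).as_rotvec(degrees=True),1).tolist()
def cur():
    o=get_obs();q=o["eef_rot"];return o["eef_pos"],R.from_quat(np.r_[q[1:],q[0]]).as_matrix()
E
python3 - <<'E'
from plan import *
p0,R0=np.array([.214,-.693,.304]),cur()[1]
print(R0.round(3)); print(RP.round(3))
for a,r,z,f in((-45,.7,.4,.3),(-15,.65,.4,.7),(5,.58,.38,.9)):
    Rm=R.from_rotvec(f*R.from_matrix(RP@R0.T).as_rotvec()).as_matrix()@R0
    a=np.radians(a);print(rel(p0,R0,np.array([r*np.cos(a),r*np.sin(a),z]),Rm))
print(rel(p0,R0,plugtcp(.06,.09),RP),plugtcp(.06,.09),plugtcp(.06))
E
```

```text
[[ 0.955  0.295 -0.001]
 [ 0.295 -0.955  0.002]
 [-0.    -0.002 -1.   ]]
[[-0.184  0.962 -0.204]
 [ 0.643  0.274  0.715]
 [ 0.743 -0.    -0.669]]
([28.1, 19.8, 9.6], [13.9, -7.6, 24.9])
([41.4, 52.5, 9.6], [32.5, -17.7, 58.1])
([36.4, 74.4, 7.6], [41.8, -22.8, 74.7])
([32.0, 79.8, -6.7], [46.4, -25.3, 83.0]) [0.53417584 0.10501085 0.23720264] [0.51583356 0.16932959 0.17698089]
```

Call:
step_arm:
  commands:
    - [-1,[14,10,5],[7,-4,12]]
    - [-1,[28,20,9.5],[14,-8,25]]
    - [-1,[28,20,9.5],[14,-8,25]]
    - [-1,[28,20,9.5],[14,-8,25]]
    - [-1,[28,20,9.5],[14,-8,25]]
    - [-1,[41,52,9.5],[32,-18,58]]
    - [-1,[41,52,9.5],[32,-18,58]]
    - [-1,[41,52,9.5],[32,-18,58]]
    - [-1,[41,52,9.5],[32,-18,58]]
    - [-1,[41,52,9.5],[32,-18,58]]
    - [-1,[41,52,9.5],[32,-18,58]]
    - [-1,[41,52,9.5],[32,-18,58]]

```text
clock: 1.65
eef_pos: [0.6253, -0.1652, 0.4]
eef_rot: [-0.24, 0.742, 0.598, 0.186]
force: [0.6, -0.4, -0.2]
width: 1.0
grasp_force: 0.0
```

```bash
python3 - <<'E'
from plan import *
p,Rm=cur();print(p)
print(rel(p,Rm,plugtcp(.06,.09),RP))
E
```

```text
[ 0.62533985 -0.16517161  0.39997515]
([-9.1, 27.0, -16.3], [13.9, -7.0, 24.7])
```

Call:
step_arm:
  commands:
    - [-1,[-3,9,-2],[5,-2.5,8]]
    - [-1,[-6,18,-5],[10,-5,16]]
    - [-1,[-9,27,-8],[14,-7,25]]
    - [-1,[-9,27,-12],[14,-7,25]]
    - [-1,[-9,27,-16.5],[14,-7,25]]
    - [-1,[-9,27,-16.5],[14,-7,25]]
    - [-1,[-9,27,-16.5],[14,-7,25]]
    - [-1,[-9,27,-16.5],[14,-7,25]]
    - [-1,[-9,27,-16.5],[14,-7,25]]
    - [-1,[-9,27,-16.5],[14,-7,25]]

```text
clock: 2.9
eef_pos: [0.5351, 0.0965, 0.2348]
eef_rot: [-0.323, 0.553, 0.728, 0.245]
force: [0.7, -0.5, 0.2]
width: 1.003
grasp_force: 0.0
```

```bash
python3 - <<'E'
from plan import *
import pickle
p,Rm=cur();c=read_camera("wrist")
pickle.dump((p,Rm,c),open('w1.pkl','wb'))
print(p,get_obs()["joint_pos"].round(2),rel(p,Rm,plugtcp(.06,.09),RP))
T=np.eye(4);T[:3,:3]=Rm;T[:3,3]=p
V=np.linalg.inv(T@c["mount"])
im=c["frame"].copy()
l=np.zeros((480*S,640*S),np.uint8)
W=lambda q:np.asarray(q)@M.T+O
fill(l,proj(c,W(np.r_[disc(.075,0),disc(.075,.012)]),V),2)
for q in PLUG: fill(l,proj(c,W(q-[0,0,.006]),V),1)
im=cv2.resize(im,None,fx=S,fy=S)
for v,col in((1,(255,255,0)),(2,(255,0,255))):
    cs,_=cv2.findContours((l==v).astype(np.uint8),0,2);cv2.drawContours(im,cs,-1,col,3)
cv2.imwrite('pics/w1.png',cv2.resize(im,(640,480),interpolation=cv2.INTER_AREA))
E
```

```text
[0.53508525 0.09647013 0.23476701] [ 0.56  0.74 -0.75  2.   -0.48  0.8   0.57] ([-0.1, 0.9, 0.2], [0.1, 0.0, 0.4])
```

View pics/w1.png

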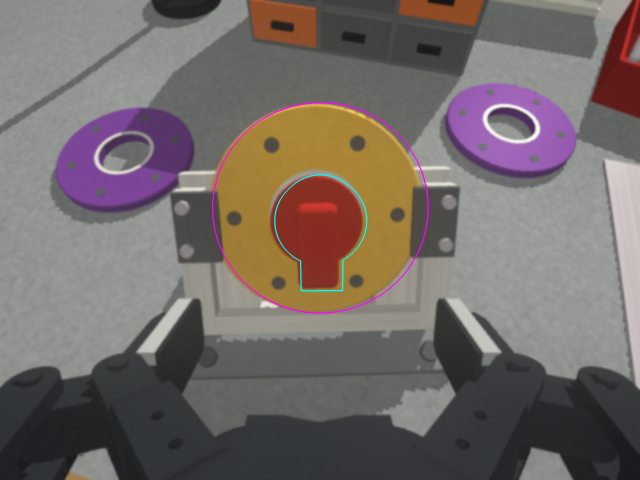

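The wrist view shows the fitted outline on the cover, centred about (320,208) with the plug at (318,220); the true outline sits roughly 3 px (2 mm) to the left. I'll refit using all three pictures.

```bash
cat > fit2.py <<'E'
from plan import *
import pickle
from scipy.optimize import minimize
p,Rm,w=pickle.load(open('w1.pkl','rb'))
T=np.eye(4);T[:3,:3]=Rm;T[:3,3]=p;w["view"]=np.linalg.inv(T@w["mount"])
d=pickle.load(open('cam0.pkl','rb'));d["wrist"]=w
win={"scene":(335,210,90,100),"side":(225,262,110,90),"wrist":(190,80,260,250)};obs={}
for n,c in d.items():
    H,s,v=cv2.split(cv2.cvtColor(c["frame"],cv2.COLOR_BGR2HSV));m=np.zeros((480,640),bool);x,y,a,b=win[n];m[y:y+b,x:x+a]=1
    red=((H<9)|(H>172))&(s>130)&(v>50)&m; yel=(H>12)&(H<34)&(s>110)&(v>50)&m
    up=lambda q:cv2.resize(q.astype(np.uint8)*255,None,fx=S,fy=S,interpolation=cv2.INTER_CUBIC)>127
    obs[n]=(up(red),up(yel))
def cost(P,names):
    M,O=coverT(P);W=lambda q:np.asarray(q)@M.T+O;e=0
    for n in names:
        c=d[n];l=np.zeros((480*S,640*S),np.uint8)
        fill(l,proj(c,W(np.r_[disc(.075,0),disc(.075,.012)])),2)
        for q in PLUG: fill(l,proj(c,W(q-[0,0,.006])),1)
        r,y=obs[n]; e+=np.sum((l==1)^r)/r.sum()+.5*np.sum((l==2)^y)/y.sum()
    return e
for names in(("wrist",),("scene","side","wrist")):
    sim=np.vstack([P]+[P+np.eye(4)[i]*[.005,.005,.005,.04][i] for i in range(4)])
    r=minimize(cost,P,args=(names,),method='Nelder-Mead',options=dict(initial_simplex=sim,maxfev=160))
    print(names,r.x.round(4),r.fun)
E
python3 fit2.py
```

```text
('wrist',) [0.4888 0.252  0.0978 1.8723] 0.08821509045879954
('scene', 'side', 'wrist') [0.4906 0.2502 0.1003 1.87  ] 0.6863714370597636
```

```bash
sed -i 's/^P=.*/P=np.array([0.4902,0.2508,0.0998,1.868])/' plan.py; python3 - <<'E'
from plan import *
p,Rm=cur();print(ez,ey)
for b in(.08,.04,0): print(rel(p,Rm,plugtcp(.060,b),RP))
E
```

```text
[ 0.21762819 -0.71056471  0.66913061] [-0.95615912 -0.29284762  0.        ]
([-0.2, 1.6, -0.5], [0.1, 0.0, 1.5])
([-1.1, 4.5, -3.2], [0.1, 0.0, 1.5])
([-2.0, 7.3, -5.9], [0.1, 0.0, 1.5])
```

Call:
step_arm:
  commands:
    - [-1,[-0.2,1.6,-0.5],[0,0,1.5]]
    - [-1,[-0.6,3,-1.8],[0,0,1.5]]
    - [-1,[-1.1,4.5,-3.2],[0,0,1.5]]
    - [-1,[-1.6,6,-4.6],[0,0,1.5]]
    - [-1,[-2,7.3,-5.9],[0,0,1.5]]
    - [-1,[-2,7.3,-5.9],[0,0,1.5]]
    - [-1,[-2,7.3,-5.9],[0,0,1.5]]
    - [1,[-2,7.3,-5.9],[0,0,1.5]]
    - [1,[-2,7.3,-5.9],[0,0,1.5]]
    - [1,[-2,7.3,-5.9],[0,0,1.5]]
    - [1,[-2,7.3,-5.9],[0,0,1.5]]
    - [1,[-2,7.3,-5.9],[0,0,1.5]]
  grip_force: 70

```text
clock: 4.45
eef_pos: [0.5149, 0.1701, 0.1752]
eef_rot: [-0.327, 0.544, 0.735, 0.241]
force: [1.0, -0.3, 3.6]
width: 0.252
grasp_force: 69.1
```

```bash
python3 - <<'E'
from plan import *
o=get_obs();p,Rm=cur();print(p,o["force"],o["width"],o["grasp_force"])
piv=O+ez*.006
print("ex",ex.round(3),"y offset",M.T@(p-O))
for a,l in((8,0),(-8,0),(9,.002),(-9,.004)):
    Q=R.from_rotvec(ex*np.radians(a)).as_matrix()
    print(a,rel(p,Rm,piv+Q@(p-piv)+ez*l,Q@Rm))
print("lift/cm",ez)
E
```

```text
[0.51487623 0.17014649 0.17515174] [ 1.04749383 -0.27649406  3.56486806] 0.25171717507229663 69.08168345689774
ex [-0.196  0.64   0.743] y offset [-4.39873682e-04  2.47863612e-05  1.13099935e-01]
8 ([1.4, 0.5, -0.1], [-1.6, 5.1, 5.9])
-8 ([-1.4, -0.4, -0.1], [1.6, -5.1, -5.9])
9 ([1.6, 0.4, 0.0], [-1.8, 5.8, 6.7])
-9 ([-1.5, -0.7, 0.2], [1.8, -5.8, -6.7])
lift/cm [ 0.21762819 -0.71056471  0.66913061]
```

Plug stem gripped (21 mm opening, 69 N). First lean, watching the force.

Call:
step_arm:
  commands:
    - [1,[0.3,0.1,0],[-0.4,1.3,1.5]]
    - [1,[0.7,0.2,0],[-0.8,2.6,3]]
    - [1,[1.1,0.3,0],[-1.2,3.8,4.4]]
    - [1,[1.4,0.5,-0.1],[-1.6,5.1,5.9]]
    - [1,[1.4,0.5,-0.1],[-1.6,5.1,5.9]]
    - [1,[1.4,0.5,-0.1],[-1.6,5.1,5.9]]
  grip_force: 70

```text
clock: 5.2
eef_pos: [0.5287, 0.1739, 0.1752]
eef_rot: [-0.364, 0.52, 0.749, 0.189]
force: [-1.3, -10.6, 12.6]
width: 0.249
grasp_force: 70.7
```

Call:
step_arm:
  commands:
    - [1,[-0.7,-0.3,0.1],[0.8,-2.7,-3.1]]
    - [1,[-1.4,-0.6,0.2],[1.7,-5.4,-6.3]]
    - [1,[-2.1,-0.8,0.2],[2.5,-8.1,-9.5]]
    - [1,[-2.8,-1.1,0.2],[3.3,-10.8,-12.6]]
    - [1,[-2.8,-1.1,0.2],[3.3,-10.8,-12.6]]
    - [1,[-2.8,-1.1,0.2],[3.3,-10.8,-12.6]]
    - [1,[-2.8,-1.1,0.2],[3.3,-10.8,-12.6]]
  grip_force: 70

```text
clock: 6.08
eef_pos: [0.5, 0.1644, 0.1762]
eef_rot: [-0.284, 0.567, 0.714, 0.297]
force: [0.7, -3.8, 5.9]
width: 0.243
grasp_force: 71.3
```

```bash
cat > st.py <<'E'
from plan import *
o=get_obs();p,Rm=cur();L=M.T@(Rm@RP.T@M) 
print("tcp in cover",(M.T@(p-O)).round(4),"lean about x",np.degrees(R.from_matrix(M.T@Rm@RP.T@M).as_rotvec()).round(1),"F cover",(M.T@o["force"]).round(1),o["width"].round(3))
E
python3 st.py
```

```text
Traceback (most recent call last):
  File "st.py", line 3, in <module>
    print("tcp in cover",(M.T@(p-O)).round(4),"lean about x",np.degrees(R.from_matrix(M.T@Rm@RP.T@M).as_rotvec()).round(1),"F cover",(M.T@o["force"]).round(1),o["width"].round(3))
                                                                                                                                                               ^^^^^^^^^^^^^^^^
AttributeError: 'float' object has no attribute 'round'
```

Call:
step_arm:
  commands:
    - [1,[0.8,0.2,0.1],[-0.9,2.9,3.4]]
    - [1,[1.6,0.4,0.2],[-1.8,5.8,6.7]]
    - [1,[2.4,0.6,0.2],[-2.7,8.7,10]]
    - [1,[3.2,0.8,0.2],[-3.5,11.5,13.4]]
    - [1,[3.2,0.8,0.2],[-3.5,11.5,13.4]]
    - [1,[3.2,0.8,0.2],[-3.5,11.5,13.4]]
    - [1,[3.2,0.8,0.2],[-3.5,11.5,13.4]]
  grip_force: 70

```text
clock: 6.95
eef_pos: [0.5322, 0.1725, 0.1778]
eef_rot: [-0.369, 0.516, 0.751, 0.182]
force: [-0.2, 0.0, -0.2]
width: 0.253
grasp_force: 70.8
```

```bash
sed -i 's/o\["width"\].round(3)/o["width"]/' st.py; python3 st.py
```

```text
tcp in cover [-0.0004 -0.0172  0.117 ] lean about x [ 9.1  0.1 -0.1] F cover [-0.1  0.1 -0.2] 0.2525299268899815
```

Call:
step_arm:
  commands:
    - [1,[-0.8,-0.3,0.1],[0.9,-2.9,-3.4]]
    - [1,[-1.6,-0.6,0.2],[1.8,-5.8,-6.7]]
    - [1,[-2.4,-0.9,0.2],[2.7,-8.7,-10]]
    - [1,[-3.2,-1.2,0.2],[3.5,-11.5,-13.4]]
    - [1,[-3.2,-1.2,0.2],[3.5,-11.5,-13.4]]
    - [1,[-3.2,-1.2,0.2],[3.5,-11.5,-13.4]]
    - [1,[-3.2,-1.2,0.2],[3.5,-11.5,-13.4]]
  grip_force: 70

```text
clock: 7.82
eef_pos: [0.5001, 0.1602, 0.1798]
eef_rot: [-0.284, 0.567, 0.714, 0.296]
force: [-0.3, -4.8, 4.5]
width: 0.251
grasp_force: 72.4
```

```bash
python3 st.py
```

```text
tcp in cover [-0.0004  0.0171  0.12  ] lean about x [-8.7  0.1 -0.1] F cover [0.3 1.7 6.3] 0.25071551339972925
```

Call:
step_arm:
  commands:
    - [1,[0.8,0.2,0.1],[-0.9,2.9,3.4]]
    - [1,[1.6,0.4,0.2],[-1.8,5.8,6.7]]
    - [1,[2.4,0.6,0.2],[-2.7,8.7,10]]
    - [1,[3.2,0.8,0.2],[-3.5,11.5,13.4]]
    - [1,[3.2,0.8,0.2],[-3.5,11.5,13.4]]
    - [1,[3.2,0.8,0.2],[-3.5,11.5,13.4]]
    - [1,[3.2,0.8,0.2],[-3.5,11.5,13.4]]
  grip_force: 70

```text
clock: 8.7
eef_pos: [0.5332, 0.1682, 0.1819]
eef_rot: [-0.368, 0.517, 0.751, 0.183]
force: [4.3, -1.6, 1.7]
width: 0.246
grasp_force: 72.1
```

```bash
python3 st.py; python3 - <<'E'
from plan import *
p,Rm=cur()
for h in(.06+.010,.06+.016,.06+.03,.06+.09):print(rel(p,Rm,plugtcp(h),RP))
E
```

```text
tcp in cover [-0.0002 -0.0169  0.123 ] lean about x [ 9.   0.2 -0. ] F cover [-0.6 -3.6  3.3] 0.24619948376524134
([-1.6, -0.6, 0.1], [1.9, -5.7, -6.7])
([-1.5, -1.0, 0.5], [1.9, -5.7, -6.7])
([-1.2, -2.0, 1.4], [1.9, -5.7, -6.7])
([0.1, -6.2, 5.4], [1.9, -5.7, -6.7])
```

Call:
step_arm:
  commands:
    - [1,[-0.8,-0.3,0.1],[0.9,-2.9,-3.4]]
    - [1,[-1.6,-0.7,0.2],[1.8,-5.8,-6.7]]
    - [1,[-2.4,-1,0.3],[2.7,-8.7,-10]]
    - [1,[-3.2,-1.3,0.3],[3.5,-11.5,-13.4]]
    - [1,[-3.2,-1.3,0.3],[3.5,-11.5,-13.4]]
    - [1,[-3.2,-1.3,0.3],[3.5,-11.5,-13.4]]
    - [1,[-2.4,-1.1,0.4],[2.7,-8.7,-10]]
    - [1,[-1.5,-1,0.5],[1.9,-5.7,-6.7]]
    - [1,[-1.5,-1,0.5],[1.9,-5.7,-6.7]]
    - [1,[-1.4,-1.5,0.9],[1.9,-5.7,-6.7]]
    - [1,[-1.2,-2,1.4],[1.9,-5.7,-6.7]]
    - [1,[-1.2,-2,1.4],[1.9,-5.7,-6.7]]
  grip_force: 70

```text
clock: 10.2
eef_pos: [0.5195, 0.1478, 0.1963]
eef_rot: [-0.329, 0.543, 0.734, 0.241]
force: [0.4, 1.0, -1.4]
width: 0.248
grasp_force: 71.7
```

```bash
python3 st.py; python3 - <<'E'
from plan import *
p,Rm=cur()
for h in(.06+.06,.06+.1):print(rel(p,Rm,plugtcp(h),RP))
# tray-bound pose
yd=np.array([np.cos(.1),np.sin(.1),0]);RT=toolR(np.array([0,0,-1.]),yd)
for z in(.28,.14):print(rel(p,Rm,np.array([.645,-.03,z]),RT))
E
```

```text
tcp in cover [0.     0.0022 0.1441] lean about x [ 0.2 -0.1 -0.1] F cover [-0.4 -0.7 -1.6] 0.2482233152691603
([0.9, -2.1, 2.0], [-0.0, -0.2, -0.1])
([1.7, -4.9, 4.7], [-0.0, -0.2, -0.1])
([12.6, -17.8, 8.4], [-47.2, -9.7, -10.6])
([12.6, -17.8, -5.6], [-47.2, -9.7, -10.6])
```

Call:
step_arm:
  commands:
    - [1,[0.9,-2.1,2],[0,0,0]]
    - [1,[1.7,-4.9,4.7],[0,0,0]]
    - [1,[2.5,-7,7],[-5,-1,-1]]
    - [1,[5,-10,8.5],[-14,-3,-3]]
    - [1,[7.5,-13,8.5],[-23,-5,-5]]
    - [1,[10,-15.5,8.5],[-32,-7,-7]]
    - [1,[12.5,-18,8.5],[-41,-8.5,-9]]
    - [1,[12.5,-18,8.5],[-47,-9.5,-10.5]]
    - [1,[12.5,-18,8.5],[-47,-9.5,-10.5]]
    - [1,[12.5,-18,8.5],[-47,-9.5,-10.5]]
  grip_force: 70

```text
clock: 11.45
eef_pos: [0.6441, -0.0315, 0.2803]
eef_rot: [-0.004, 0.67, 0.742, -0.0]
force: [-0.5, 0.4, -1.8]
width: 0.248
grasp_force: 71.5
```

```bash
python3 - <<'E'
from plan import *
o=get_obs();p,Rm=cur();print(p,Rm.round(3),o["force"],o["width"])
out=[]
for n,(x,y,w,h) in(("scene",(215,190,130,150)),("side",(170,140,130,150))):
    c=read_camera(n)
    im=cv2.resize(c["frame"],None,fx=3,fy=3,interpolation=cv2.INTER_CUBIC)
    for q in(.066,.054,.078): # predicted foot ring for assumed grasp distances from foot
        f=p+Rm[:,2]*(.054+q); uv=proj(c,disc(.027,0)@Rm.T+f)
        cv2.polylines(im,[((uv+.5)*3).astype(int)],True,(0,255,0) if q==.066 else (0,255,255),1)
    tr=np.array([[a*.075,b*.065,.045] for a,b in((-1,-1),(1,-1),(1,1),(-1,1))])
    cv2.polylines(im,[((proj(c,tr+[.663,-.008,0])+.5)*3).astype(int)],True,(255,255,0),1)
    out.append(im[y*3:(y+h)*3,x*3:(x+w)*3])
cv2.imwrite('pics/tray1.png',np.hstack(out))
E
```

```text
[ 0.64409973 -0.03154069  0.2802902 ] [[-0.102  0.995 -0.006]
 [ 0.995  0.102  0.005]
 [ 0.005 -0.006 -1.   ]] [-0.4811582   0.42705242 -1.80210248] 0.24750961164765758
```

View pics/tray1.png

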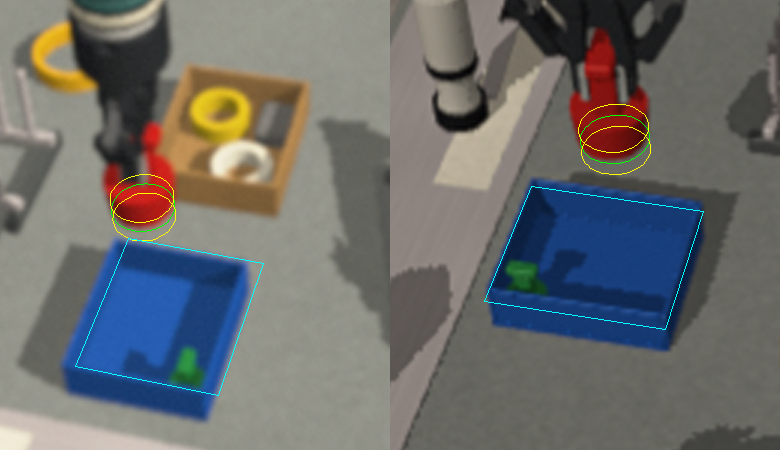

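The plug is held with its foot on the predicted ring: about (143,212) in the left crop and (613,140) in the right one. It is over the bench beside the tray, and the tray centre comes out near (0.66,-0.014), so x=0.644, y=-0.031 falls inside. Lowering.

Call:
step_arm:
  commands:
    - [1,[0,0,-5],[0,0,0]]
    - [1,[0,0,-10],[0,0,0]]
    - [1,[0,0,-13],[0,0,0]]
    - [1,[0,0,-14.5],[0,0,0]]
    - [1,[0,0,-15],[0,0,0]]
    - [1,[0,0,-15.3],[0,0,0]]
    - [1,[0,0,-15.3],[0,0,0]]
    - [1,[0,0,-15.3],[0,0,0]]
  grip_force: 70

```text
clock: 12.55
eef_pos: [0.6457, -0.0316, 0.1289]
eef_rot: [-0.002, 0.67, 0.742, 0.0]
force: [-0.8, -0.3, -0.9]
width: 0.248
grasp_force: 71.4
```

Call:
step_arm:
  commands:
    - [1,[0,0,-0.1],[0,0,0]]
    - [1,[0,0,-0.2],[0,0,0]]
    - [1,[0,0,-0.3],[0,0,0]]
    - [1,[0,0,-0.3],[0,0,0]]

```text
clock: 13.05
eef_pos: [0.645, -0.0317, 0.1247]
eef_rot: [-0.002, 0.67, 0.742, -0.0]
force: [-0.3, -0.7, -1.9]
width: 0.248
grasp_force: 71.4
```

Call:
step_arm:
  commands:
    - [1,[0,0,-0.1],[0,0,0]]
    - [1,[0,0,-0.2],[0,0,0]]
    - [1,[0,0,-0.3],[0,0,0]]
    - [1,[0,0,-0.3],[0,0,0]]

```text
clock: 13.55
eef_pos: [0.6451, -0.0316, 0.122]
eef_rot: [-0.002, 0.67, 0.742, -0.0]
force: [0.8, 0.4, 0.3]
width: 0.246
grasp_force: 72.0
```

Call:
step_arm:
  commands:
    - [0.2,[0,0,0],[0,0,0]]
    - [0,[0,0,0],[0,0,0]]
    - [-0.3,[0,0,0.2],[0,0,0]]
    - [-0.3,[0,0,2],[0,0,0]]
    - [-0.3,[0,0,5],[0,0,0]]
    - [-0.3,[0,0,10],[0,0,0]]
    - [-0.3,[0,0,16],[0,0,0]]
    - [-0.3,[0,0,18],[0,0,0]]
    - [-0.3,[0,0,18],[0,0,0]]

```text
clock: 14.68
eef_pos: [0.6462, -0.0316, 0.3054]
eef_rot: [-0.0, 0.67, 0.742, 0.002]
force: [-0.1, -0.6, -0.7]
width: 0.654
grasp_force: 0.0
```

```bash
cat >> plan.py <<'E'
def covR(s): return toolR(-ex,s*ez)
def covtcp(back=0.,a=.060,up=0.): return O+ez*.006+ex*(a+.054+back+up)
E
python3 - <<'E'
from plan import *
o=get_obs();p,Rm=cur();print(p,o["width"],o["joint_pos"].round(2),o["force"])
for s in(1,-1): print(s,rel(p,Rm,covtcp(.1),covR(s)),rel(p,Rm,covtcp(.03),covR(s)),covtcp(.1))
E
```

```text
[ 0.64620482 -0.03159905  0.30537705] 0.653739811274838 [ 0.11  0.5  -0.18  1.79  0.11  0.87 -0.02] [-0.14384704 -0.6499787  -0.72039896]
1 ([-19.7, 41.5, -4.3], [-25.1, -37.6, -75.1]) ([-18.3, 37.0, -9.5], [-25.1, -37.6, -75.1]) [0.44957176 0.38345281 0.26284778]
-1 ([-19.7, 41.5, -4.3], [-40.0, 26.4, 96.2]) ([-18.3, 37.0, -9.5], [-40.0, 26.4, 96.2]) [0.44957176 0.38345281 0.26284778]
```

Call:
step_arm:
  commands:
    - [-0.3,[-3,5,4],[-3,-5,-9]]
    - [-0.3,[-6,10,5],[-6,-9,-18]]
    - [-0.3,[-9,15,5],[-9,-13,-27]]
    - [-0.3,[-12,21,5],[-12,-17,-35]]
    - [-0.3,[-15,27,4],[-15,-22,-44]]
    - [-0.3,[-17,33,2],[-18,-26,-53]]
    - [-0.3,[-19,38,0],[-21,-31,-62]]
    - [-0.3,[-19.7,41.5,-2],[-24,-36,-71]]
    - [-0.3,[-19.7,41.5,-4.3],[-25,-37.5,-75]]
    - [-0.3,[-19.7,41.5,-4.3],[-25,-37.5,-75]]
    - [-0.3,[-19.7,41.5,-4.3],[-25,-37.5,-75]]
    - [-0.3,[-19.7,41.5,-4.3],[-25,-37.5,-75]]

```text
clock: 16.18
eef_pos: [0.4487, 0.3814, 0.2592]
eef_rot: [0.351, 0.924, 0.139, 0.053]
force: [-0.2, 0.1, 0.8]
width: 0.65
grasp_force: 0.0
```

```bash
python3 - <<'E'
from plan import *
o=get_obs();p,Rm=cur();c=read_camera("wrist");print(p,o["joint_pos"].round(2))
for b in(.06,.03,0):print(rel(p,Rm,covtcp(b),covR(1)))
T=np.eye(4);T[:3,:3]=Rm;T[:3,3]=p;V=np.linalg.inv(T@c["mount"])
im=c["frame"].copy()
for z in(0,.012): cv2.polylines(im,[proj(c,disc(.075,z)@M.T+O,V).astype(int)],True,(255,0,255),1)
cv2.imwrite('pics/w2.png',im)
c2=read_camera("side");a=cv2.cvtColor(c2["frame"],cv2.COLOR_BGR2HSV);m=((a[...,0]<9)|(a[...,0]>172))&(a[...,1]>150)&(a[...,2]>60)
m[:180]=0;m[270:]=0;m[:,:190]=0;m[:,300:]=0
ys,xs=np.nonzero(m);print("plug px side",xs.min(),xs.max(),ys.min(),ys.max(),proj(c2,[[.645,-.0316,.004],[.645,-.0316,.096]]))
E
```

```text
[0.44872779 0.38140165 0.2591725 ] [-1.14  0.65  0.22  1.83  0.47  1.19 -2.5 ]
([0.9, -2.4, -2.6], [-0.4, -0.1, -0.1])
([1.5, -4.3, -4.8], [-0.4, -0.1, -0.1])
([2.0, -6.2, -7.1], [-0.4, -0.1, -0.1])
plug px side 236 259 199 237 [[248.97475508 229.61282767]
 [246.06314587 204.55186993]]
```

View pics/w2.png

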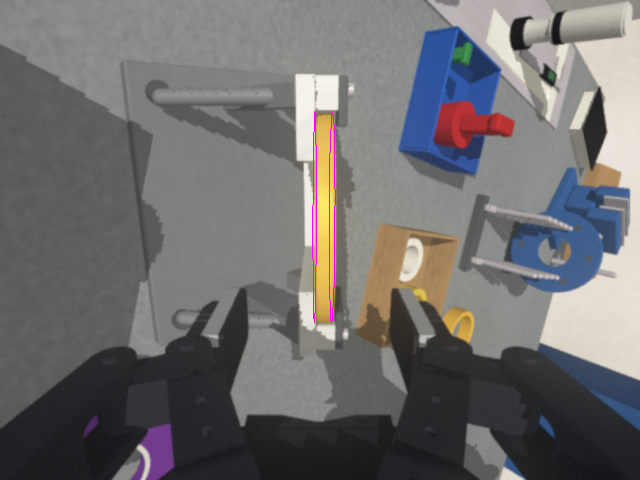

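The wrist view shows the cover edge-on along x≈325, matching the magenta prediction and lying midway between the fingers. The red plug stands in the blue tray at (465,125). Going down to pinch the rim.

Call:
step_arm:
  commands:
    - [-0.3,[0.5,-1.5,-1.6],[0,0,0]]
    - [-0.3,[1,-3,-3.4],[0,0,0]]
    - [-0.3,[1.5,-4.5,-5.1],[0,0,0]]
    - [-0.3,[1.8,-5.5,-6.3],[0,0,0]]
    - [-0.3,[2,-6.2,-7.1],[-0.4,0,0]]
    - [-0.3,[2,-6.2,-7.1],[-0.4,0,0]]
    - [-0.3,[2,-6.2,-7.1],[-0.4,0,0]]

```text
clock: 17.15
eef_pos: [0.4682, 0.3222, 0.1882]
eef_rot: [0.353, 0.924, 0.14, 0.053]
force: [-0.5, -0.4, -0.6]
width: 0.651
grasp_force: 0.0
```

```bash
python3 - <<'E'
from plan import *
o=get_obs();p,Rm=cur();print((M.T@(p-O)).round(4),o["force"],rel(p,Rm,covtcp(0),covR(1)))
E
```

```text
[1.157e-01 1.000e-04 3.600e-03] [-0.45482722 -0.4265908  -0.57103384] ([0.1, -0.3, 0.0], [-0.1, -0.1, -0.2])
```

Call:
step_arm:
  commands:
    - [-0.3,[0.1,-0.3,0],[0,0,0]]
    - [0,[0.1,-0.3,0],[0,0,0]]
    - [0.3,[0.1,-0.3,0],[0,0,0]]
    - [0.5,[0.1,-0.3,0],[0,0,0]]
    - [0.7,[0.1,-0.3,0],[0,0,0]]
    - [1,[0.1,-0.3,0],[0,0,0]]
    - [1,[0.1,-0.3,0],[0,0,0]]
    - [1,[0.1,-0.3,0],[0,0,0]]
  grip_force: 80

```text
clock: 18.15
eef_pos: [0.4694, 0.3179, 0.1885]
eef_rot: [0.355, 0.923, 0.139, 0.053]
force: [-0.9, -0.1, 5.4]
width: 0.129
grasp_force: 78.4
```

```bash
python3 - <<'E'
from plan import *
o=get_obs();p,Rm=cur();print((M.T@(p-O)).round(4),M.T@o["force"],o["width"],o["grasp_force"])
for u in(.02,.04,.06,.1): print((ex*u*100).round(2))
E
```

```text
[0.1129 0.0002 0.0072] [4.13845438 0.83485521 3.46093796] 0.12917724658271273 78.35059901262866
[-0.39  1.28  1.49]
[-0.78  2.56  2.97]
[-1.18  3.84  4.46]
[-1.96  6.4   7.43]
```

Call:
step_arm:
  commands:
    - [1,[-0.1,0.3,0.4],[0,0,0]]
    - [1,[-0.2,0.6,0.7],[0,0,0]]
    - [1,[-0.4,1.3,1.5],[0,0,0]]
    - [1,[-0.6,1.9,2.2],[0,0,0]]
    - [1,[-0.8,2.6,3],[0,0,0]]
    - [1,[-1,3.2,3.7],[0,0,0]]
    - [1,[-1.2,3.8,4.5],[0,0,0]]
  grip_force: 80

```text
clock: 19.02
eef_pos: [0.4565, 0.355, 0.2321]
eef_rot: [0.355, 0.923, 0.139, 0.052]
force: [1.0, -4.0, -4.5]
width: 0.131
grasp_force: 78.1
```

```bash
python3 - <<'E'
from plan import *
o=get_obs();p,Rm=cur();print((M.T@(p-O)).round(4),M.T@o["force"],o["width"])
E
```

```text
[0.1716 0.0018 0.0071] [-6.12760124  0.25824391  0.0512693 ] 0.13079954138326086
```

```bash
cat >> plan.py <<'E'
RF=toolR(np.array([0,0,-1.]),np.array([0,-1.,0]))
TF=np.array([.5115,-.2293,.207])
E
python3 - <<'E'
from plan import *
p,Rm=cur()
print(rel(p,Rm,TF+[0,0,.19],RF),rel(p,Rm,TF+[0,0,.08],RF))
E
```

```text
([5.5, -58.4, 16.5], [41.7, 6.1, -16.3]) ([5.5, -58.4, 5.5], [41.7, 6.1, -16.3])
```

Call:
step_arm:
  commands:
    - [1,[-0.4,1.3,1.5],[0,0,0]]
    - [1,[-0.8,2.6,3],[0,0,0]]
    - [1,[-1.2,3.8,4.5],[0,0,0]]
    - [1,[-1.6,5.1,6],[0,0,0]]
    - [1,[-1.8,6,9],[0,0,0]]
    - [1,[-1.8,6,12],[3,0.4,-1]]
    - [1,[-1.8,6,15],[8,1,-3]]
    - [1,[-1.5,5,17],[14,2,-5.5]]
    - [1,[-1,3,18],[20,3,-8]]
    - [1,[-0.5,0,18],[27,4,-10.5]]
    - [1,[0,-3,18],[34,5,-13.5]]
    - [1,[0.5,-6,18],[41.5,6,-16]]
  grip_force: 80

```text
clock: 20.52
eef_pos: [0.4611, 0.2965, 0.4124]
eef_rot: [-0.001, 1.0, 0.003, 0.002]
force: [-0.4, 0.1, -5.8]
width: 0.134
grasp_force: 78.4
```

```bash
python3 - <<'E'
from plan import *
p,Rm=cur();o=get_obs();print(p,o["force"],o["width"],o["joint_pos"].round(2))
print(rel(p,Rm,TF+[0,0,.19],RF),rel(p,Rm,TF+[0,0,.10],RF))
E
```

```text
[0.46111861 0.29648349 0.41235146] [-0.38153336  0.11334217 -5.83044978] 0.13437562920104315 [-0.81  0.25  0.19  1.9  -0.05  0.99 -2.16]
([5.0, -52.6, -1.5], [-0.1, 0.3, -0.3]) ([5.0, -52.6, -10.5], [-0.1, 0.3, -0.3])
```

Call:
step_arm:
  commands:
    - [1,[0.3,-3,0],[0,0,0]]
    - [1,[0.8,-8,0],[0,0,0]]
    - [1,[1.3,-13.5,0],[0,0,0]]
    - [1,[1.9,-19.5,0],[0,0,0]]
    - [1,[2.5,-25.5,0],[0,0,0]]
    - [1,[3,-31.5,0],[0,0,0]]
    - [1,[3.6,-37.5,0],[0,0,0]]
    - [1,[4.2,-43.5,-0.5],[0,0.3,0]]
    - [1,[4.7,-48.5,-1],[0,0.3,-0.3]]
    - [1,[5,-51.5,-1.5],[0,0.3,-0.3]]
    - [1,[5,-52.6,-1.5],[0,0.3,-0.3]]
    - [1,[5,-52.6,-1.5],[0,0.3,-0.3]]
  grip_force: 80

```text
clock: 22.02
eef_pos: [0.5121, -0.2289, 0.3974]
eef_rot: [0.001, 1.0, 0.0, -0.0]
force: [0.1, 1.3, -5.3]
width: 0.126
grasp_force: 79.7
```

Call:
step_arm:
  commands:
    - [1,[0,0,-3],[0,0,0]]
    - [1,[0,0,-6],[0,0,0]]
    - [1,[0,0,-8],[0,0,0]]
    - [1,[0,0,-9],[0,0,0]]
    - [1,[0,0,-9],[0,0,0]]
    - [1,[0,0,-9],[0,0,0]]

```text
clock: 22.78
eef_pos: [0.5129, -0.2295, 0.3089]
eef_rot: [0.001, 1.0, 0.0, 0.001]
force: [0.6, 0.2, -5.5]
width: 0.131
grasp_force: 79.6
```

```bash
python3 - <<'E'
from plan import *
import pickle
p,Rm=cur();o=get_obs();w=read_camera("wrist");d={n:read_camera(n) for n in("scene","side")}
print(p,o["force"],o["joint_pos"].round(2),rel(p,Rm,TF+[0,0,.10],RF))
T=np.eye(4);T[:3,:3]=Rm;T[:3,3]=p;w["view"]=np.linalg.inv(T@w["mount"]);d["wrist"]=w
pickle.dump(d,open('c3.pkl','wb'))
tin=np.array([[.5115+s*.045,-.2913+.062*k+e*.0145,.114] for s in(-1,1) for k in(0,1) for e in(-1,1)])
C=p+Rm[:,2]*.113
cov=np.c_[.075*np.cos(t),0*t,.075*np.sin(t)]
out=[]
for n,c in d.items():
    s=2 if n=="wrist" else 4
    im=cv2.resize(c["frame"],None,fx=s,fy=s,interpolation=cv2.INTER_CUBIC)
    for P in tin:
        a,b=((proj(c,[P,P+[0,0,.0-.08]])+.5)*s).astype(int)
        cv2.circle(im,tuple(a),3,(0,255,255),1)
    for y in(-.006,.006): cv2.polylines(im,[((proj(c,cov+C+[0,y,0])+.5)*s).astype(int)],True,(255,0,255),1)
    if n!="wrist":
        u=proj(c,[[.5115,-.23,.12]])[0]; x,y=int(u[0]-50),int(u[1]-45); im=im[y*s:y*s+320,x*s:x*s+400]
    else: im=cv2.resize(im,(373,280))
    out.append(im)
top=np.hstack(out[:2]);bot=np.zeros((280,800,3),np.uint8);bot[:,:373]=out[2]
z=d["wrist"]["frame"];
cv2.imwrite('pics/c3.png',np.vstack([top,bot]))
E
```

```text
[ 0.512882   -0.22947194  0.30887916] [ 0.58761736  0.24485525 -5.47509568] [ 0.01  0.41  0.43  1.99 -0.23  0.79 -0.99] ([-0.1, 0.0, -0.2], [0.2, 0.1, -0.0])
```

View pics/c3.png

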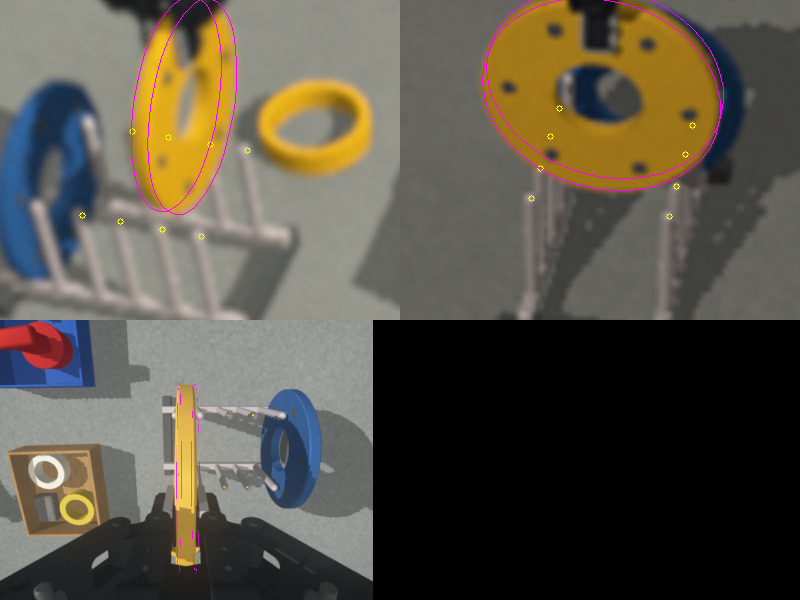

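The cover hangs over the +y slot. Its magenta outline matches in all three views, and the predicted tine tops, e.g. scene crop (162,229) and (201,236), sit on the real ones. A numeric check of the sideways centring in the wrist frame:

```bash
python3 - <<'E'
from plan import *
import pickle
w=pickle.load(open('c3.pkl','rb'))["wrist"]
H,s,v=cv2.split(cv2.cvtColor(w["frame"],cv2.COLOR_BGR2HSV))
for sx in(-1,1):
  for k,e in((0,-1),(0,1),(1,-1),(1,1)):
    u=proj(w,[[.5115+sx*.045,-.2913+.062*k+e*.0145,.112]])[0];r,c=int(round(u[1])),int(round(u[0]))
    print(sx,k,e,u.round(1))
    if 0<=r<480: 
        for rr in(r-2,r+1): print("   ",rr,c-14,v[rr,c-14:c+15].tolist(), )
cx=[proj(w,[[.5129,-.2295+dy,.114]])[0].round(1) for dy in(-.006,.006)];print("cover bottom",cx)
y=(H>12)&(H<34)&(s>110)&(v>60)
for rr in(140,170,200,240): q=np.nonzero(y[rr,250:400])[0]; print(rr,q.min()+250 if len(q) else None,q.max()+250 if len(q) else None)
E
```

```text
-1 0 -1 [422.3 285.1]
    283 408 [154, 155, 155, 154, 154, 153, 153, 145, 133, 115, 104, 103, 104, 103, 106, 105, 107, 112, 114, 116, 114, 114, 119, 127, 130, 124, 118, 117, 115]
    286 408 [153, 154, 152, 153, 151, 147, 150, 148, 148, 143, 128, 112, 103, 106, 111, 113, 120, 125, 132, 134, 135, 135, 137, 134, 145, 154, 154, 153, 149]
-1 0 1 [383.1 285.2]
    283 369 [156, 156, 157, 155, 154, 153, 153, 150, 149, 141, 120, 109, 106, 108, 109, 110, 112, 116, 116, 116, 117, 118, 124, 144, 157, 158, 157, 157, 154]
    286 369 [158, 158, 158, 158, 158, 156, 152, 150, 152, 149, 139, 121, 110, 111, 115, 121, 126, 132, 135, 136, 133, 134, 132, 138, 155, 162, 160, 158, 155]
-1 1 -1 [338.3 285.2]
    283 324 [243, 243, 242, 242, 243, 243, 243, 242, 236, 215, 179, 167, 167, 163, 150, 140, 125, 116, 117, 115, 113, 112, 114, 124, 135, 140, 149, 156, 158]
    286 324 [242, 243, 242, 242, 242, 242, 242, 241, 235, 215, 181, 169, 167, 156, 126, 113, 110, 111, 110, 110, 111, 108, 109, 110, 111, 109, 122, 143, 156]
-1 1 1 [298.9 285.2]
    283 285 [157, 154, 147, 142, 143, 143, 143, 144, 144, 143, 144
[... 1001 characters left out ...]
 158, 176, 185, 188, 190, 195, 197, 200, 196, 189, 180, 164, 148, 133, 129, 130, 133, 130, 130, 131]
    162 326 [222, 221, 222, 221, 222, 211, 178, 158, 155, 150, 157, 184, 203, 217, 226, 235, 233, 224, 218, 205, 188, 169, 150, 138, 125, 115, 114, 113, 111]
1 1 1 [297.3 161.4]
    159 283 [164, 162, 163, 164, 163, 163, 163, 161, 163, 162, 161, 165, 177, 193, 198, 200, 198, 198, 216, 234, 239, 238, 232, 222, 219, 220, 219, 220, 219]
    162 283 [109, 108, 107, 107, 105, 107, 106, 104, 100, 95, 93, 132, 195, 222, 231, 233, 228, 222, 227, 238, 239, 238, 232, 224, 221, 221, 222, 221, 221]
cover bottom [array([327.6, 224.9]), array([310.4, 224.9])]
140 302 334
170 301 335
200 300 336
240 300 336
```

Call:
step_arm:
  commands:
    - [1,[-0.1,-0.1,0],[0,0,0]]
    - [1,[-0.1,-0.1,-1],[0,0,0]]
    - [1,[-0.1,-0.1,-2],[0,0,0]]
    - [1,[-0.1,-0.1,-3],[0,0,0]]
    - [1,[-0.1,-0.1,-4],[0,0,0]]
    - [1,[-0.1,-0.1,-5],[0,0,0]]
    - [1,[-0.1,-0.1,-6],[0,0,0]]
    - [1,[-0.1,-0.1,-7],[0,0,0]]
    - [1,[-0.1,-0.1,-8],[0,0,0]]
    - [1,[-0.1,-0.1,-9],[0,0,0]]
    - [1,[-0.1,-0.1,-9.3],[0,0,0]]
    - [1,[-0.1,-0.1,-9.3],[0,0,0]]

```text
clock: 24.42
eef_pos: [0.5111, -0.2307, 0.2147]
eef_rot: [0.001, 1.0, -0.0, 0.0]
force: [-0.1, -0.6, -4.9]
width: 0.127
grasp_force: 79.7
```

Call:
step_arm:
  commands:
    - [1,[0,0,-0.2],[0,0,0]]
    - [1,[0,0,-0.4],[0,0,0]]
    - [1,[0,0,-0.5],[0,0,0]]
    - [1,[0,0,-0.6],[0,0,0]]
    - [1,[0,0,-0.6],[0,0,0]]

```text
clock: 25.05
eef_pos: [0.5111, -0.2306, 0.2088]
eef_rot: [0.001, 1.0, -0.0, 0.0]
force: [0.3, -0.8, -4.4]
width: 0.131
grasp_force: 79.7
```

Call:
step_arm:
  commands:
    - [1,[0,0,-0.1],[0,0,0]]
    - [1,[0,0,-0.1],[0,0,0]]
    - [1,[0,0,-0.2],[0,0,0]]
    - [1,[0,0,-0.2],[0,0,0]]

```text
clock: 25.55
eef_pos: [0.5112, -0.2308, 0.2074]
eef_rot: [0.001, 1.0, -0.0, 0.0]
force: [-1.2, 0.1, 0.3]
width: 0.128
grasp_force: 80.6
```

The rails now carry the cover's weight. Releasing.

Call:
step_arm:
  commands:
    - [0.6,[0,0,0],[0,0,0]]
    - [0.4,[0,0,0],[0,0,0]]
    - [0.1,[0,0,0],[0,0,0]]
    - [-0.2,[0,0,0],[0,0,0]]
    - [-0.2,[0,0,0],[0,0,0]]
    - [-0.2,[0,0,1],[0,0,0]]
    - [-0.2,[0,0,3],[0,0,0]]
    - [-0.2,[0,0,6],[0,0,0]]
    - [-0.2,[0,0,10],[0,0,0]]
    - [-0.2,[0,0,15],[0,0,0]]
    - [-0.2,[0,0,18],[0,0,0]]
    - [-0.2,[0,0,18],[0,0,0]]

```text
clock: 27.05
eef_pos: [0.5121, -0.2316, 0.3903]
eef_rot: [0.002, 1.0, -0.0, 0.003]
force: [-0.2, -1.2, 0.7]
width: 0.597
grasp_force: 0.0
```

```bash
python3 - <<'E'
from plan import *
import pickle
old=pickle.load(open('cam0.pkl','rb'));o=get_obs();print(o["clock"],o["eef_pos"],o["force"])
C=np.array([.511,-.2305,.094])
for n in("side","scene"):
    c=read_camera(n);H,s,v=cv2.split(cv2.cvtColor(c["frame"],cv2.COLOR_BGR2HSV))
    u=proj(c,[C])[0].astype(int);y=(H>12)&(H<34)&(s>110)&(v>50);m=np.zeros_like(y);m[max(0,u[1]-45):u[1]+45,u[0]-30:u[0]+30]=1
    yy,xx=np.nonzero(y&m);e=np.r_[np.c_[.075*np.cos(t),0*t-.006,.075*np.sin(t)],np.c_[.075*np.cos(t),0*t+.006,.075*np.sin(t)]]
    q=proj(c,e+C);print(n,"yellow",xx.min(),xx.max(),yy.min(),yy.max(),"pred",q.min(0).round(),q.max(0).round())
    def blue(f):
        H,s,v=cv2.split(cv2.cvtColor(f,cv2.COLOR_BGR2HSV));b=(H>100)&(H<125)&(s>120)&(v>40);k=np.zeros_like(b)
        u=proj(c,[[.5115,-.3533,.094]])[0].astype(int);k[u[1]-28:u[1]+28,u[0]-32:u[0]+32]=1;yy,xx=np.nonzero(b&k);return xx.min(),xx.max(),yy.min(),yy.max()
    print("  blue before/after",blue(old[n]["frame"]),blue(c["frame"]))
E
```

```text
27.05 [ 0.51209605 -0.23157987  0.39027151] [-0.23607623 -1.18251701  0.67792734]
side yellow 287 343 135 180 pred [287. 134.] [345. 181.]
  blue before/after (np.int64(293), np.int64(350), np.int64(100), np.int64(150)) (np.int64(293), np.int64(350), np.int64(100), np.int64(146))
scene yellow 200 241 197 253 pred [200. 203.] [224. 254.]
  blue before/after (np.int64(160), np.int64(184), np.int64(198), np.int64(245)) (np.int64(160), np.int64(183), np.int64(198), np.int64(245))
```

The cover stands where predicted in the side view, and its left and lower edges match in the scene view. The blue cover hasn't moved. Handing in.

```bash
python3 -c "
from bench import *
print(finish_job())"
```

```text
the job is handed in; nothing more can be done
None
```

I rocked the plug loose (three leans to each side) and stood it in the blue tray, then set the yellow cover upright in the rack's +y slot with the blue cover undisturbed; the job was handed in at about 27 s, and no verdict came back.

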